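# Release the nozzle drawer's spring catch with the dowel

### The job

The drawer of the steel unit has latched itself shut. Take the wooden dowel from its stand, put its end through the small round hole in the unit's top and press the spring catch behind it, gently (never more than 20 N on the unit), keeping it pressed until the drawer has slid out all the way. Then put the dowel back in its stand, upright and fully home, let go of it, and leave the other things on the bench where they are.

Things in the scene. Friction and masses are not known exactly. Their poses are not given: they have to be found in the camera images.
- cabinet: bench-top stainless drawer unit, fixed: 240 (its x) x 220 (its y) x 110 mm high, origin at the centre of its underside, z up. Its one drawer is in the -x face and runs out along its -x; the handle stands 47 mm in front of that face when shut. The catch under the top takes 5 to 7 N to start it, about 10 N just before it frees the drawer. More than 20 N on the unit or its catch damages it
- hole (a point): centre of the round release hole, in the plane of the unit's flat top (110 mm above the bench): 14.5 mm bore, 1 mm chamfer, 4 mm sheet. Under it is the catch's flat head (28 mm disc), 8 to 32 mm below the top: how deep is not known and must be felt. It moves straight down: after about 7 mm from first touch the drawer is free, at 9.5 mm it is on a hard stop
- drawer (a joint): how far the drawer is out, m: 0.001 when latched, 0.050 when fully out on its stop. While the catch is held down the drawer's own spring slides it out in about 2.5 s; if the catch is let up too soon it snaps in again at about 0.016 or 0.031 and must be pressed again; once past 0.040 it goes on by itself
- dowel_grip (a point): centre of the wooden dowel's square grip: grip 26 x 26 mm, 55 mm tall, its faces square to this point's x and y axes; z runs up along the dowel. Below the grip is the round dowel, 12 mm thick and 60 mm long, its end bevelled by 2 mm. It weighs about 80 g and stands upright in the stand at the start, the grip's shoulder resting on the stand's top
- dowel_tip (a point): centre of the dowel's lower end face, 87.5 mm below the centre of the grip along the dowel
- stand_hole (a point): mouth of the hole in the dowel's stand, a fixed dark wooden block 70 x 70 x 66 mm high; this point is in the centre of its top, 66 mm above the bench; 16 mm bore with a 2 mm chamfer, right through. With the dowel home, the centre of its grip is 27.5 mm above this point
- tamper: bystander, to be left alone: turned wooden tamper standing on its 48 mm foot, 115 mm tall, far too thick for the hole; origin at the centre of its underside
- jar: bystander, to be left alone: lidded jar, 68 mm wide, 90 mm tall; origin at the centre of its underside
- cutter: bystander, to be left alone: steel ring cutter, 64 mm wide, 40 mm tall; origin at the centre of its underside
- mug: bystander, to be left alone: white mug, 72 mm wide, 85 mm tall, handle at its +y; origin at the centre of its underside
- scraper: bystander, to be left alone: steel bench scraper lying flat, 112 x 120 x 19 mm; origin at the centre of its underside
- bowl: bystander, to be left alone: steel bowl, 120 mm wide, 55 mm tall; origin at the centre of its underside
Mind the look-alikes: they are no part of the job. Leave any pink or white look-alike of the part that bears dowel_grip alone.

How it is judged:
By the outcome, as a careful person would: the job done as asked, in the order asked, and still so for the second after the job is handed in, with the robot touching nothing.
It also fails if it takes over 72 s, if anything falls off the work surface, if the arm or the gripper's body presses on something with over 40 N, if the wrist force passes 120 N, or if a joint passes its speed limit or range.

### The arm

A 6-joint arm with a two-finger parallel gripper is mounted at the origin on the work surface. World frame = base frame: x ahead of the robot, y to its left, z up, the work surface at z = 0. Lengths are in m, angles in degrees, forces in N, time in s.
With the tool pointing down it reaches from about 0.225 to 0.725 m from the base axis. Payload 3.1 kg.
Tool frame: the origin (TCP) lies on the front face of the gripper's body, between the roots of the fingers; the fingertips stand 73 mm ahead of it and the grasp point (between the pads) lies 54 mm ahead of it (manip.grip_point_offset is the z of the grasp point in the tool frame, in m); z points along the fingers, y is the line along which they close (so a half turn about z gives the same grasp; the last joint's range is limited). The gripper opens to 85 mm and grips with 20 to 120 N. Pads are 22 mm wide; open, the fingers measure 114 mm over their backs; the gripper's body (76 mm by 85 mm) begins 54 mm behind the grasp point. The pads swing forward as they close: fully open they stand 13 mm farther back than shut.
Start: joints at [-80.776, 2.75, 5.684, 92.934, 0, 82.678], TCP at [0.15, -0.503, 0.304] pointing down, gripper open.
Joint ranges: [-166.93, 166.93], [-56.73, 111.36], [-69.38, 81.34], [-121.58, 131.49], [-85.45, 84.26], [-180, 180]. Speed limits (degrees/s): [159.86, 159.86, 180, 180, 180, 180].

### API

Orientations are given as a 3x3 rotation matrix whose columns are the frame's x, y, z axes.
In Python, from bench import manip gives the robot as it stands.
- The arm moves only by the shell command python3 -m jog 'ROWS' [FORCE]. ROWS is JSON, one flat list of numbers, 5 for each row, row after row: the opening, from -1 (shut) to 1 (fully open), so that 0 is half open, then the shift along the tool's x, y, z in cm, then the turn about the tool's z in degrees. In form: [grip, x, y, z, turn, grip, x, y, z, turn, ...]. A call has 1 to 20 rows; each row shifts and turns the commanded pose from where the row before left it, along the tool's axes as they then stand; what a row does not reach is not made up. A row lasts 1/12 s, in which the tool goes at most 41.7 mm and 7.16 degrees, less where a joint would pass 70% of its speed; a pose out of reach is approached as far as the arm can. A call is refused whole if a number of a shift passes 4.17 or a number of a turn 7.16, either way. A call with a gripper value outside its range is refused whole. The fingers move at their own pace and stop on an object; FORCE is the grip in N (left out, the last holds). Time passes only in rows, so rows that do not move let the fingers close. It gives the time, the measured TCP pose, the force, the opening and the grip force at its end, in the units of the state.
- manip.sense(): the state, without advancing time (a new reading comes with each control period).
- manip.read_camera(name): name is "scene" or "top" or "wrist"; returns a dict with "color" (420x560x3 uint8, red, green, blue), "depth" (420x560 float32, m along the optical axis (not along the pixel's ray), 0 where there is no reading), "intrinsics" (3x3 intrinsics, pixels), "D" ([k1, k2, p1, p2, k3] as OpenCV has them; the pictures are not rectified), "xyz" and "rotation" of the camera in the world; the wrist camera has in their place "tool_from_camera" (4x4, takes a point from camera to tool coordinates, whose origin is the TCP and whose axes are the flange's). Camera axes: x right, y up, looking along -z (the intrinsics and any distortion apply to the point x, -y, -z); pixel columns grow to the right and rows downward; lengths in m; the calibration is good to about 2 mm. A picture is of the moment at which its call begins: read the wrist's pose just before it.
- manip.job_done(): hands the job in; it is judged then, once.
The state is a dict: "time_s": time; "joints": joint angles; "joint_vel": joint speeds; "joint_torque": joint torques, N m; "tool_pos": TCP position; "ee_rot": TCP orientation; "ft_force": force on the tool from outside, world axes, zero at the start; "ft_torque": the same for the moment, N m; "grip_width": finger opening in m; "grasp_force": force on a finger pad.
Only numpy, scipy, OpenCV 4.12 (cv2) and the standard library are available. Lean on these libraries where they do the work, as an engineer would, in place of code of your own. Each camera call takes 0.05 s, during which the arm holds its last target. There are 200 camera calls.

## Working session

There is one attempt and no reset: what is moved stays moved. The work goes in short steps, Python scripts to look and compute and a shell command to move; the robot and the scene stay as the last step left them, time stands still between calls to the robot, and variables do not carry over. Pictures are saved under pics/ and viewed, at most 13 in all, crops included, and the job is handed in when it is done.

```bash
mkdir -p pics; ls
cat > h.py <<'E'
import numpy as np, cv2
from bench import manip
def grab(name):
    s=manip.sense(); r=manip.read_camera(name)
    if name=="wrist":
        T=np.eye(4);T[:3,:3]=np.array(s["ee_rot"]);T[:3,3]=s["tool_pos"]
        W=T@np.array(r["tool_from_camera"]); r["xyz"],r["rotation"]=W[:3,3],W[:3,:3]
    return r
def save(r,fn,crop=None,scale=1):
    im=cv2.cvtColor(r["color"],cv2.COLOR_RGB2BGR)
    if crop: x0,y0,x1,y1=crop; im=im[y0:y1,x0:x1]
    cv2.imwrite("pics/"+fn,cv2.resize(im,None,fx=scale,fy=scale,interpolation=cv2.INTER_CUBIC))
def ray(r,u,v):
    p=cv2.undistortPoints(np.array([[[u,v]]],float),np.array(r["intrinsics"],float),np.array(r["D"],float))[0,0]
    return np.array(r["rotation"])@np.array([p[0],-p[1],-1.0])
def onz(r,u,v,z):
    d=ray(r,u,v);o=np.array(r["xyz"]);return o+d*(z-o[2])/d[2]
def dep(r,u,v):
    return np.array(r["xyz"])+ray(r,u,v)*r["depth"][int(v),int(u)]
E
python3 - <<'E'
from h import *
import pickle
for n in("scene","top"):
    r=grab(n);save(r,n+"0.png",None,1.42);pickle.dump(r,open(n+".pkl","wb"));print(n,r["xyz"],np.round(r["rotation"],3).tolist())
print(manip.sense(), manip.grip_point_offset)
E
```

```text
pics
scene [ 1.25389266 -0.2330814   1.10947337] [[0.312, -0.753, 0.58], [0.95, 0.236, -0.206], [0.018, 0.615, 0.788]]
top [0.31425259 0.01693372 1.27538399] [[-0.011, 0.985, -0.173], [-1.0, -0.011, 0.001], [-0.001, 0.173, 0.985]]
{'time_s': 0.1, 'joints': array([-8.07760935e+01,  2.79065019e+00,  5.60029372e+00,  9.29343171e+01,
        9.21182525e-04,  8.26788871e+01]), 'joint_vel': array([-0.01166794, -0.13020685,  0.20116317, -0.04281184, -0.01729444,
       -0.08756884]), 'joint_torque': array([ 2.14436521e-03, -3.39851260e+01,  3.20935571e+01,  1.57445460e-02,
       -1.78729406e-04, -1.72692239e-06]), 'tool_pos': array([ 0.14944163, -0.50286254,  0.3028133 ]), 'ee_rot': array([[ 9.58596331e-01,  2.84768261e-01, -3.32921781e-04],
       [ 2.84768305e-01, -9.58593964e-01,  2.15040257e-03],
       [ 2.93229592e-04, -2.15617359e-03, -9.99997632e-01]]), 'ft_force': array([ 0.66539904, -0.59618614, -0.89042476]), 'ft_torque': array([ 0.03680718, -0.01463868, -0.00755694]), 'grasp_force': 0.0, 'grip_width': 0.0856791547531976} 0.0539
```

View pics/top0.png

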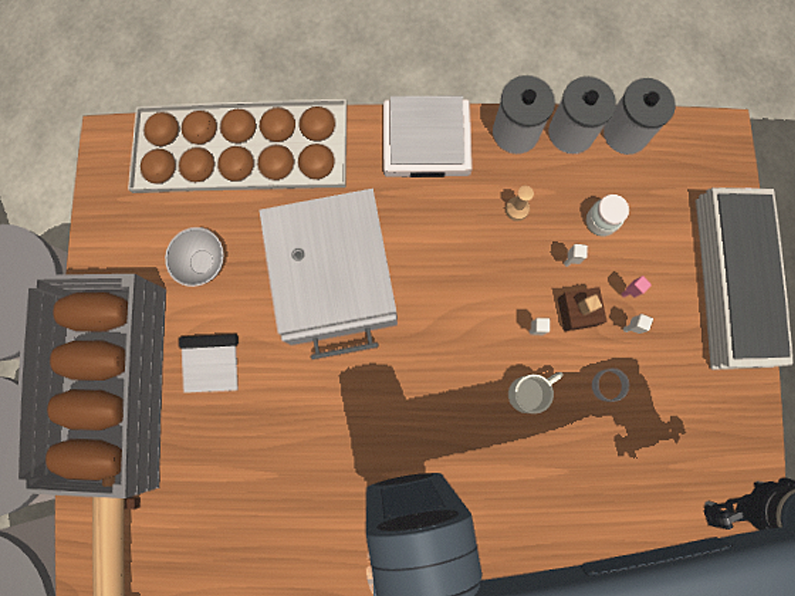

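View pics/scene0.png

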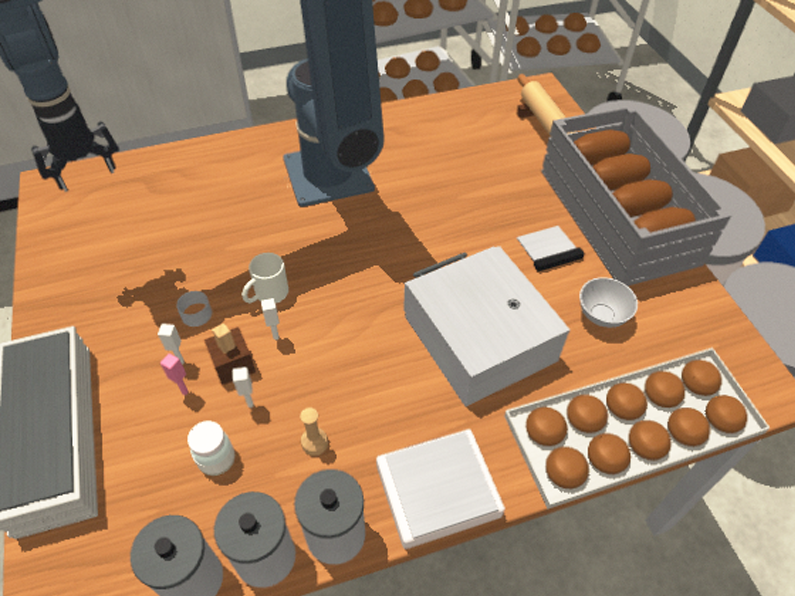

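The top view shows the stand with the wooden dowel near (591,303). Three white look-alikes stand at (541,326), (578,253) and (643,323), with a pink one at (640,286). The release hole is near (298,254). I'll enlarge the stand region.

Run:
```python
from h import *
import pickle
r=pickle.load(open("top.pkl","rb"))
save(r,"crop1.png",(350,155,480,250),6)
s=1.42
for n,u,v,z in [("hole",298,254,.11),("cab bl",277,337,.11),("cab tl",261,209,.11),("cab tr",374,190,.11),("cab br",396,325,.11),("grip",593,302,.121),("w1",541,321,.11),("w2",579,248,.11),("w3",643,320,.11),("pink",641,285,.11),("mug",531,392,.08),("jar",612,207,.09),("tamper",525,192,.115)]:
    print(n,onz(r,u/s,v/s,z).round(4),dep(r,u/s,v/s).round(4))
```

```text
hole [0.5943 0.2251 0.11  ] [0.5971 0.2272 0.0981]
cab bl [0.4394 0.2609 0.11  ] [0.4508 0.2831 0.004 ]
cab tl [0.6832 0.2982 0.11  ] [0.6845 0.2992 0.106 ]
cab tr [0.717  0.0832 0.11  ] [0.7541 0.0894 0.0027]
cab br [0.4593 0.0434 0.11  ] [0.4684 0.045  0.037 ]
grip [ 0.4955 -0.3181  0.121 ] [ 0.4954 -0.3179  0.122 ]
w1 [ 0.4633 -0.222   0.11  ] [ 0.4626 -0.2209  0.1156]
w2 [ 0.6002 -0.3009  0.11  ] [ 0.599  -0.2996  0.1149]
w3 [ 0.4622 -0.415   0.11  ] [ 0.4621 -0.4148  0.1105]
pink [ 0.5283 -0.4159  0.11  ] [ 0.5272 -0.4135  0.1163]
mug [ 0.3351 -0.2042  0.08  ] [ 0.3365 -0.2185  0.0025]
jar [ 0.6868 -0.3775  0.09  ] [ 0.6854 -0.3759  0.0947]
tamper [ 0.7089 -0.2027  0.115 ] [ 0.7097 -0.2031  0.1125]
```

View pics/crop1.png

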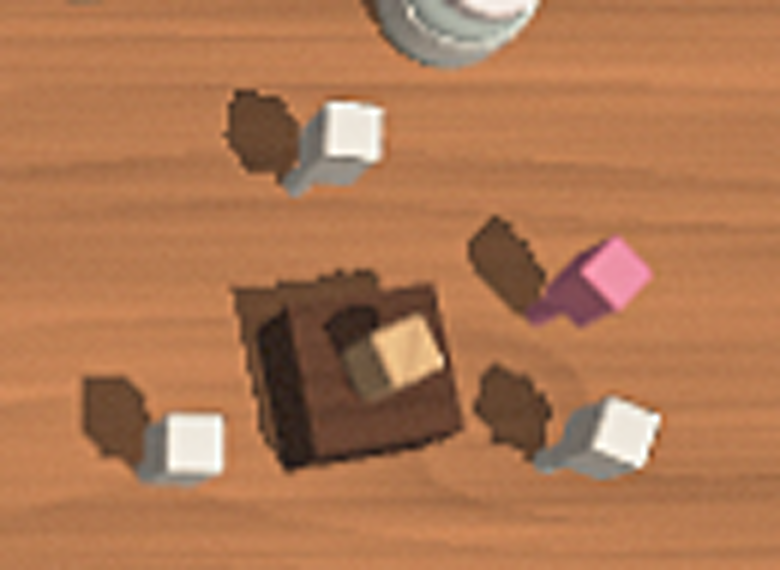

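```bash
python3 -m jog '[1,3.8,-0.8,0,0,1,3.8,-0.8,0,0,1,3.8,-0.8,0,0,1,3.8,-0.8,0,0,1,3.8,-0.8,0,0,1,3.8,-0.8,0,0,1,3.8,-0.8,0,0,1,3.8,-0.8,0,0,0.2,3.0,-0.8,0,0,0.2,0,0,0,0,0.2,0,0,0,0]'
python3 - <<'E'
from h import *
import pickle
r=pickle.load(open("top.pkl","rb"))
c=[onz(r,350+u/6,155+v/6,.121)[:2] for u,v in [(374,335),(418,315),(443,358),(402,385)]]
for i in range(4):
    d=c[(i+1)%4]-c[i]; print(np.linalg.norm(d).round(4),np.degrees(np.arctan2(d[1],d[0])).round(1))
print(np.mean(c,0))
c=[onz(r,350+u/6,155+v/6,.066)[:2] for u,v in [(290,303),(436,285),(462,427),(312,460)]]
print('stand',np.mean(c,0),[np.degrees(np.arctan2(*(c[(i+1)%4]-c[i])[::-1])).round(1) for i in range(4)])
r=grab("wrist");save(r,"w1.png");pickle.dump(r,open("w1.pkl","wb"))
s=manip.sense();print(np.array(r["tool_from_camera"]).round(3).tolist(),s["ee_rot"][:,0])
E
```

```text
time_s: 1.02
tool_pos: [0.4502, -0.3378, 0.3029]
ee_rot: [[0.958, 0.288, -0.002], [0.288, -0.958, 0.001], [-0.001, -0.001, -1.0]]
ft_force: [-1.2, -0.8, -0.2]
grip_width: 0.0522
grasp_force: 0.0
0.0219 -66.9
0.0215 -152.3
0.0222 121.4
0.0247 26.8
[ 0.49457794 -0.31971659]
stand [ 0.49410105 -0.31943364] [np.float64(-83.7), np.float64(-172.9), np.float64(101.2), np.float64(5.1)]
[[0.001, 0.945, 0.326, 0.083], [1.0, -0.001, 0.0, -0.0], [0.0, 0.326, -0.945, -0.07], [0.0, 0.0, 0.0, 1.0]] [ 0.9581623   0.28622169 -0.00146933]
```

View pics/w1.png

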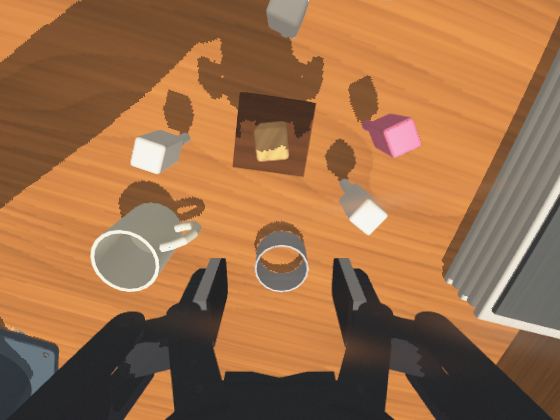

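The wrist view shows the stand near (275,135) with the grip at about (271,140). The white and pink look-alikes are on either side, and the cutter and mug are below.

Run:
```python
from h import *
import pickle
r=pickle.load(open("w1.pkl","rb"))
r["color"]=np.clip(r["color"].astype(float)*1.5,0,255).astype(np.uint8)
save(r,"w1c.png",(225,85,325,185),6)
```

```text
(no output)
```

View pics/w1c.png

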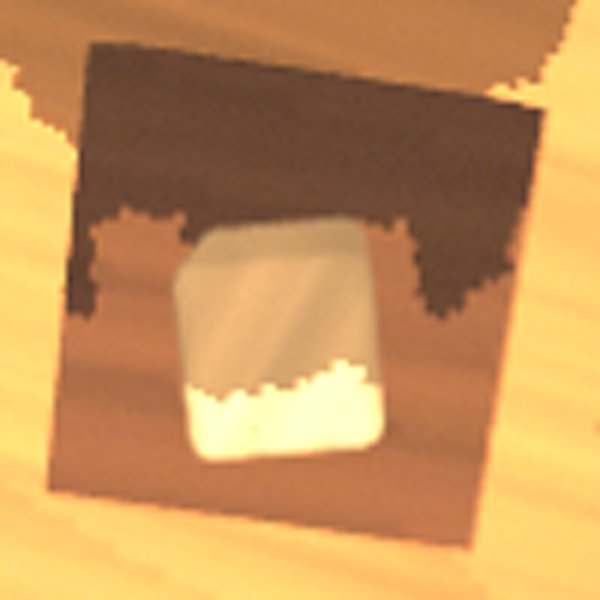

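Run:
```python
from h import *
import pickle
r=pickle.load(open("w1.pkl","rb"))
f=lambda u,v,z:onz(r,225+u/6,85+v/6,z)[:2]
for L,z in (([(178,282),(368,256),(385,450),(193,464)],.121),([(90,42),(546,110),(472,550),(48,490)],.066)):
    c=[f(u,v,z) for u,v in L]
    print(np.mean(c,0),[(np.linalg.norm(c[(i+1)%4]-c[i]).round(4),np.degrees(np.arctan2(*(c[(i+1)%4]-c[i])[::-1])).round(1)) for i in range(4)])
s=manip.sense();R=s["ee_rot"];print(np.degrees(np.arctan2(R[1,0],R[0,0])),s["tool_pos"],s["joints"])
```

```text
[ 0.49144672 -0.31869387] [(np.float64(0.0246), np.float64(-65.6)), (np.float64(0.0252), np.float64(-157.7)), (np.float64(0.0254), np.float64(111.0)), (np.float64(0.0237), np.float64(20.2))]
[ 0.49224426 -0.3184057 ] [(np.float64(0.0698), np.float64(-81.4)), (np.float64(0.0696), np.float64(-171.2)), (np.float64(0.0695), np.float64(98.6)), (np.float64(0.0695), np.float64(9.1))]
16.631906929017134 [ 0.44920382 -0.33867731  0.30316006] [-4.38252187e+01  8.50203100e+00  1.17857763e+01  9.33775977e+01
 -4.35755759e-02  1.19542954e+02]
```

```bash
python3 -m jog '[0.2,2.4,-0.35,0,0,0.2,2.3,-0.35,0,0,0.2,0,0,0,-5.4,0.2,0,0,3.5,0,0.2,0,0,3.5,0,0.2,0,0,3,0,0.2,0,0,0,0,0.2,0,0,0,0]'
```

```text
time_s: 1.73
tool_pos: [0.4897, -0.3189, 0.2015]
ee_rot: [[0.928, 0.372, -0.005], [0.372, -0.928, 0.004], [-0.003, -0.005, -1.0]]
ft_force: [0.2, 0.8, 0.2]
grip_width: 0.0515
grasp_force: 0.0
```

```bash
python3 -m jog '[0.2,0.2,0,2.5,0,0.2,0,0,2.3,0,0.2,0,0,0,0,-0.3,0,0,0,0,-0.6,0,0,0,0,-0.8,0,0,0,0,-0.8,0,0,0,0,-0.8,0,0,0,0]' 50
```

```text
time_s: 2.4
tool_pos: [0.495, -0.3192, 0.1594]
ee_rot: [[0.928, 0.374, 0.003], [0.374, -0.928, -0.003], [0.002, 0.004, -1.0]]
ft_force: [-2.2, 0.2, 6.9]
grip_width: 0.0251
grasp_force: 50.7
```

```bash
python3 -m jog '[-0.8,0,0,0,0,-0.8,0,0,-1,0,-0.8,0,0,-2,0,-0.8,0,0,-3,0,-0.8,0,0,-3,0,-0.8,0,0,-3,0,-0.8,0,0,-2,0,-0.8,0,0,0,0,-0.8,0,0,0,0,-0.8,0,0,0,0]' 80
python3 - <<'E'
from h import *
import pickle
r=pickle.load(open("top.pkl","rb"))
save(r,"crop2.png",(170,125,290,255),4.5)
r=grab("wrist");save(r,"w2.png");pickle.dump(r,open("w2.pkl","wb"));
E
```

```text
time_s: 3.23
tool_pos: [0.494, -0.3182, 0.2953]
ee_rot: [[0.928, 0.374, -0.001], [0.374, -0.928, 0.0], [-0.0, -0.001, -1.0]]
ft_force: [-0.2, 0.4, -1.7]
grip_width: 0.0252
grasp_force: 78.9
```

View pics/w2.png

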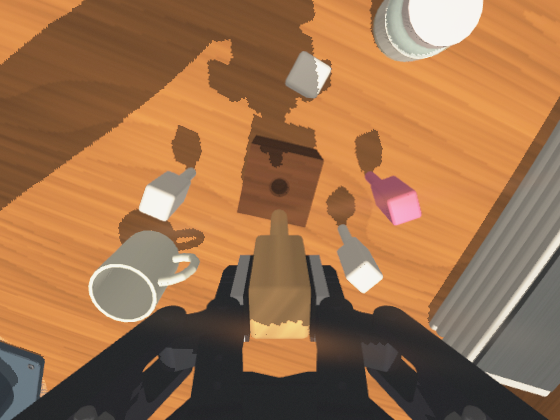

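The dowel is held straight, with its tip near (278,213). The empty stand hole is at (279,187).

Run:
```python
from h import *
import pickle
r=pickle.load(open("w2.pkl","rb"))
print('stand hole',onz(r,279,187,.066))
s=manip.sense();R=s["ee_rot"];p=s["tool_pos"]
print(p,R[:,2])
for v in(211,214,217): print('tip tool',R.T@(onz(r,278.5,v,p[2]-.1534)-p))
for L in((255,235),(302,235)): print(R.T@(onz(r,*L,p[2]-.0934)-p))
```

```text
stand hole [ 0.49222026 -0.31801891  0.066     ]
[ 0.49370724 -0.3179499   0.29424958] [-0.00210375  0.00167844 -0.99999638]
tip tool [ 0.00161148 -0.00037211  0.15339929]
tip tool [-0.00076563 -0.0003718   0.15340244]
tip tool [-0.00315842 -0.0003715   0.15340561]
[ 0.00924769 -0.01344078  0.09341959]
[0.00928415 0.0127988  0.09335806]
```

View pics/crop2.png

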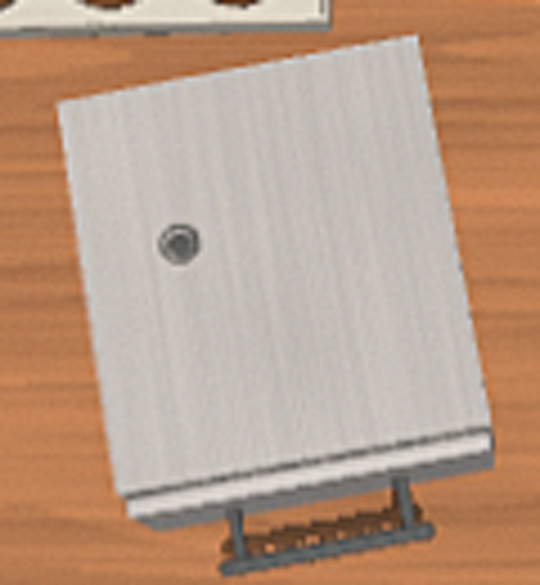

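```bash
python3 -m jog '[-0.8,0,0,0,-7,-0.8,0,0,0,-7,-0.8,0,0,0,-7,-0.8,0,0,0,-7,-0.8,0,0,0,-7,-0.8,0,0,0,0,-0.8,0,0,0,0]'
python3 -m jog '[-0.8,1.5,-0.66,0,0,-0.8,3,-1.3,0,0,-0.8,3,-1.3,0,0,-0.8,3,-1.3,0,0,-0.8,3,-1.3,0,0,-0.8,3,-1.3,0,0,-0.8,3,-1.3,0,0,-0.8,3,-1.3,0,0,-0.8,3,-1.3,0,0,-0.8,3,-1.3,0,0,-0.8,3,-1.3,0,0,-0.8,3,-1.3,0,0,-0.8,3,-1.3,0,0,-0.8,3,-1.3,0,0,-0.8,3,-1.3,0,0,-0.8,3,-1.3,0,0,-0.8,2,-1,0,0,-0.8,1,-0.3,0,0,-0.8,0,0,0,0,-0.8,0,0,0,0]'
python3 - <<'E'
from h import *
import pickle
r=grab("wrist");save(r,"w3.png");pickle.dump(r,open("w3.pkl","wb"));
s=manip.sense();print(s["tool_pos"],s["joints"],s["ee_rot"])
E
```

```text
time_s: 3.87
tool_pos: [0.4936, -0.3179, 0.2939]
ee_rot: [[0.548, 0.836, -0.003], [0.836, -0.548, 0.002], [0.0, -0.003, -1.0]]
ft_force: [-0.3, -0.5, -1.7]
grip_width: 0.0249
grasp_force: 78.9
time_s: 5.53
tool_pos: [0.5838, 0.2137, 0.2954]
ee_rot: [[0.545, 0.838, -0.001], [0.838, -0.545, -0.001], [-0.002, -0.0, -1.0]]
ft_force: [-0.4, -0.7, -1.2]
grip_width: 0.0253
grasp_force: 78.9
[0.58392093 0.21286597 0.29567957] [ 1.38705726e+01  1.75692270e+01  2.15803295e+01  9.40708662e+01
 -5.29528800e-02  1.36989009e+02] [[ 5.46370537e-01  8.37543199e-01 -7.91096193e-04]
 [ 8.37542414e-01 -5.46371109e-01 -1.14730679e-03]
 [-1.39315111e-03 -3.57219864e-05 -9.99999029e-01]]
```

View pics/w3.png

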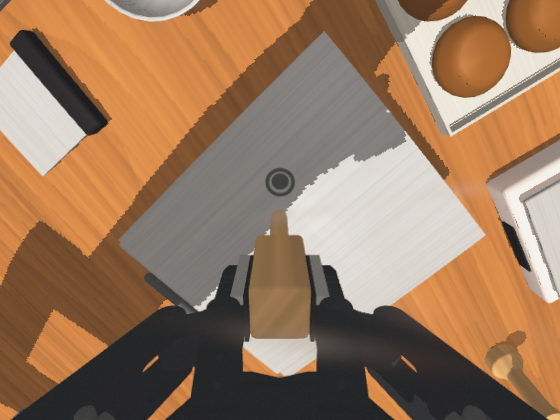

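The release hole shows clearly at (280,181), just ahead of the dowel tip at (279,213).

Run:
```python
from h import *
import pickle
r=pickle.load(open("w3.pkl","rb"))
g=cv2.GaussianBlur(cv2.cvtColor(r["color"],cv2.COLOR_RGB2GRAY),(3,3),0)[160:205,255:305]
m=(g<75).astype(np.uint8);n,l,st,c=cv2.connectedComponentsWithStats(m);print([(st[i],c[i]+[255,160]) for i in range(1,n) if st[i][4]>40])
cs,_=cv2.findContours(m,0,2);
s=manip.sense();R=s["ee_rot"];p=s["tool_pos"]
for u,v in((280,181),(280,182)):
    w=onz(r,u,v,.11);print(w,'tool cm',(R.T@(w-p)*100).round(2))
print('tip',R.T@(onz(r,279,215,p[2]-.1534)-p))
```

```text
[(array([ 11,   9,  28,  27, 152], dtype=int32), array([279.94078947, 181.66447368])), (array([ 17,  14,  16,  15, 177], dtype=int32), array([279.68361582, 180.97740113]))]
[0.59250386 0.22722185 0.11      ] tool cm [ 1.7  -0.06 18.57]
[0.59204403 0.22651275 0.11      ] tool cm [ 1.61 -0.06 18.57]
tip [-0.00048426 -0.00140482  0.15340087]
```

```bash
python3 -m jog '[-0.8,0.85,0,0,0,-0.8,0.8,0,0,0,-0.8,0,0,1.2,0,-0.8,0,0,1.2,0,-0.8,0,0,0.2,0,-0.8,0,0,0,0,-0.8,0,0,0,0]'
python3 - <<'E'
from h import *
import pickle
r=grab("wrist");save(r,"w4.png",(220,140,340,260),5)
s=manip.sense();print(s["tool_pos"],s["ft_force"])
E
```

```text
time_s: 6.17
tool_pos: [0.5934, 0.2272, 0.2701]
ee_rot: [[0.546, 0.838, -0.0], [0.838, -0.546, 0.0], [-0.0, -0.0, -1.0]]
ft_force: [0.3, -0.4, -1.0]
grip_width: 0.0249
grasp_force: 78.9
[0.59357391 0.22730438 0.27065087] [-0.30465194 -0.53880938 -0.42465165]
```

View pics/w4.png

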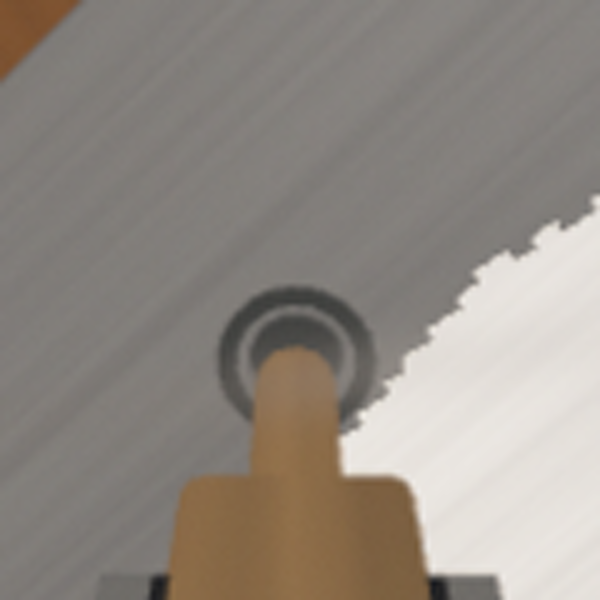

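The dowel tip (297, about 380 in the crop) lines up with the hole ring centred at (298,360), once I allow for parallax.

```bash
python3 -m jog '[-0.8,0.05,0,0.3,0,-0.8,0,0,0.3,0,-0.8,0,0,0.2,0,-0.8,0,0,0.2,0,-0.8,0,0,0.2,0,-0.8,0,0,0,0,-0.8,0,0,0,0]'
```

```text
time_s: 6.8
tool_pos: [0.5933, 0.2279, 0.2576]
ee_rot: [[0.545, 0.838, -0.001], [0.838, -0.545, -0.0], [-0.0, -0.0, -1.0]]
ft_force: [-0.9, 0.3, -1.3]
grip_width: 0.0249
grasp_force: 78.9
```

```bash
for i in 1; do :; done; python3 -m jog '[-0.8,0,0,0.2,0,-0.8,0,0,0.2,0,-0.8,0,0,0.1,0,-0.8,0,0,0,0]'
```

```text
time_s: 7.13
tool_pos: [0.5933, 0.2279, 0.2524]
ee_rot: [[0.545, 0.838, -0.001], [0.838, -0.545, -0.0], [-0.001, -0.0, -1.0]]
ft_force: [1.3, -0.3, -1.4]
grip_width: 0.0251
grasp_force: 78.9
```

```bash
python3 -m jog '[-0.8,0,0,0.2,0,-0.8,0,0,0.2,0,-0.8,0,0,0.1,0,-0.8,0,0,0,0]'
```

```text
time_s: 7.47
tool_pos: [0.5935, 0.228, 0.2502]
ee_rot: [[0.545, 0.838, 0.002], [0.838, -0.545, 0.001], [0.002, 0.002, -1.0]]
ft_force: [-1.9, -0.8, 4.8]
grip_width: 0.0252
grasp_force: 79.8
```

```bash
python3 -m jog '[-0.8,0,0,0.2,0,-0.8,0,0,0.2,0,-0.8,0,0,0,0]'
```

```text
time_s: 7.72
tool_pos: [0.5935, 0.228, 0.2469]
ee_rot: [[0.545, 0.838, 0.003], [0.838, -0.545, 0.001], [0.002, 0.002, -1.0]]
ft_force: [-2.0, 0.1, 7.5]
grip_width: 0.0253
grasp_force: 80.2
```

```bash
python3 -m jog '[-0.8,0,0,0.2,0,-0.8,0,0,0.1,0,-0.8,0,0,0,0]'
```

```text
time_s: 7.97
tool_pos: [0.5935, 0.228, 0.2444]
ee_rot: [[0.545, 0.838, 0.003], [0.838, -0.545, 0.001], [0.003, 0.002, -1.0]]
ft_force: [-2.9, -0.8, 9.1]
grip_width: 0.0252
grasp_force: 80.2
```

```bash
python3 -m jog '[-0.8,0,0,0.1,0,-0.8,0,0,0.08,0,-0.8,0,0,0,0,-0.8,0,0,0,0]'
python3 - <<'E'
from h import *
import pickle
r=grab("top");o=pickle.load(open("top.pkl","rb"))
d=np.abs(r["color"].astype(int)-o["color"]).sum(2)[220:270,180:290];print((d>90).sum())
E
```

```text
time_s: 8.3
tool_pos: [0.5935, 0.228, 0.2421]
ee_rot: [[0.545, 0.838, 0.003], [0.838, -0.545, 0.001], [0.002, 0.002, -1.0]]
ft_force: [-1.5, 0.1, 7.9]
grip_width: 0.0246
grasp_force: 80.0
3479
```

```bash
python3 -m jog '[-0.8,0,0,0,0,-0.8,0,0,0,0,-0.8,0,0,0,0,-0.8,0,0,0,0,-0.8,0,0,0,0,-0.8,0,0,0,0,-0.8,0,0,0,0,-0.8,0,0,0,0,-0.8,0,0,0,0,-0.8,0,0,0,0,-0.8,0,0,0,0,-0.8,0,0,0,0,-0.8,0,0,0,0,-0.8,0,0,0,0,-0.8,0,0,0,0,-0.8,0,0,0,0,-0.8,0,0,0,0,-0.8,0,0,0,0,-0.8,0,0,0,0,-0.8,0,0,0,0]'
python3 -m jog '[-0.8,0,0,0,0,-0.8,0,0,0,0,-0.8,0,0,0,0,-0.8,0,0,0,0,-0.8,0,0,0,0,-0.8,0,0,0,0,-0.8,0,0,0,0,-0.8,0,0,0,0,-0.8,0,0,0,0,-0.8,0,0,0,0,-0.8,0,0,0,0,-0.8,0,0,0,0,-0.8,0,0,0,0,-0.8,0,0,0,0,-0.8,0,0,0,0,-0.8,0,0,0,0,-0.8,0,0,0,0,-0.8,0,0,0,0,-0.8,0,0,0,0,-0.8,0,0,0,0]'
python3 - <<'E'
from h import *
r=grab("scene");save(r,"s1.png",(230,140,450,300),3.5)
E
```

```text
time_s: 10.02
tool_pos: [0.5935, 0.228, 0.2422]
ee_rot: [[0.545, 0.838, 0.003], [0.838, -0.545, 0.001], [0.002, 0.002, -1.0]]
ft_force: [-2.3, -0.0, 7.3]
grip_width: 0.025
grasp_force: 80.0
time_s: 11.68
tool_pos: [0.5936, 0.228, 0.2422]
ee_rot: [[0.545, 0.838, 0.003], [0.838, -0.545, 0.001], [0.002, 0.002, -1.0]]
ft_force: [-3.3, -0.7, 7.3]
grip_width: 0.0252
grasp_force: 80.0
```

View pics/s1.png

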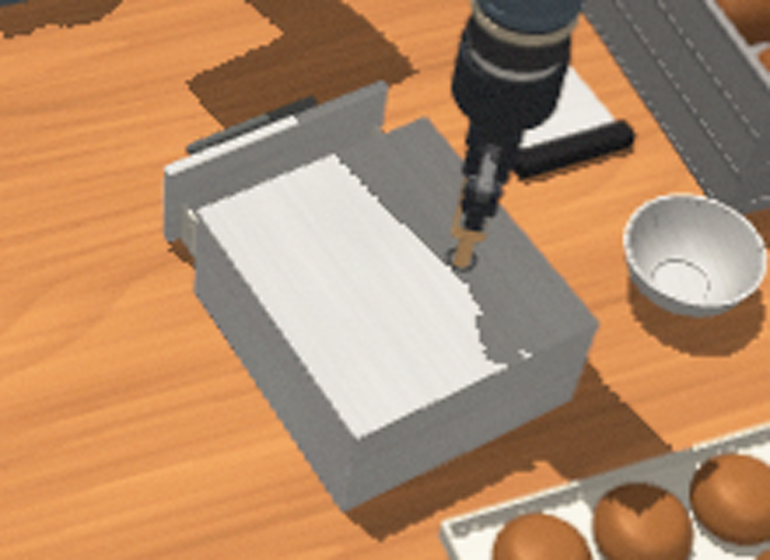

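The drawer is out, with its front panel standing clear of the unit. I'll measure the travel from the depth images.

Run:
```python
from h import *
import pickle
yaw=np.radians(8.5); ex=np.array([np.cos(yaw),np.sin(yaw)]);ey=np.array([-ex[1],ex[0]])
def prof(r):
    vs,us=np.mgrid[100:300,150:320];P=[]
    pts=cv2.undistortPoints(np.stack([us.ravel(),vs.ravel()],1)[:,None].astype(float),r["intrinsics"].astype(float),np.array(r["D"],float))[:,0]
    d=r["depth"][100:300,150:320].ravel()
    W=(np.c_[pts[:,0],-pts[:,1],-np.ones(len(pts))]*d[:,None])@np.array(r["rotation"]).T+r["xyz"]
    W=W[d>0];q=W[:,:2]-[.575,.17];x=q@ex;y=q@ey
    for lo,hi,n in((.02,.12,'all'),(.09,.12,'panel')):
        m=(abs(y)<.09)&(W[:,2]>lo)&(W[:,2]<hi)&(x>-.25)&(x<-.05);print(n,np.sort(x[m])[[5,20,60]].round(4))
prof(pickle.load(open("top.pkl","rb")));prof(grab("top"))
```

```text
all [-0.1638 -0.163  -0.1609]
panel [-0.125  -0.1243 -0.1228]
all [-0.2115 -0.21   -0.2072]
panel [-0.1717 -0.171  -0.1689]
```

```bash
python3 -m jog '[-0.8,0,0,-0.4,0,-0.8,0,0,-0.8,0,-0.8,0,0,-1,0,-0.8,0,0,-1.5,0,-0.8,0,0,-2,0,-0.8,0,0,-0.7,0,-0.8,0,0,0,0,-0.8,0,0,0,0]'
python3 -m jog '[-0.8,-1.5,0.66,0,0,-0.8,-3,1.3,0,0,-0.8,-3,1.3,0,0,-0.8,-3,1.3,0,0,-0.8,-3,1.3,0,0,-0.8,-3,1.3,0,0,-0.8,-3,1.3,0,0,-0.8,-3,1.3,0,0,-0.8,-3,1.3,0,0,-0.8,-3,1.3,0,0,-0.8,-3,1.3,0,0,-0.8,-3,1.3,0,0,-0.8,-3,1.3,0,0,-0.8,-3,1.3,0,0,-0.8,-3,1.3,0,0,-0.8,-3,1.3,0,0,-0.8,-3,1.3,0,0,-0.8,-1.5,0.5,0,0,-0.8,0,0,0,0,-0.8,0,0,0,0]'
python3 -m jog '[-0.8,0,0,0,7,-0.8,0,0,0,7,-0.8,0,0,0,7,-0.8,0,0,0,7,-0.8,0,0,0,7,-0.8,0,0,0,0,-0.8,0,0,0,0]'
python3 - <<'E'
from h import *
s=manip.sense();R=s["ee_rot"];p=s["tool_pos"]
for h in([.4922,-.3180],):print(p,R[:,0],'tool cm',(R.T@(np.r_[h,.066]-p)*100).round(2))
r=grab("wrist");save(r,"w5.png",(200,130,360,250),5)
import pickle;pickle.dump(r,open("w5.pkl","wb"))
E
```

```text
time_s: 12.45
tool_pos: [0.5938, 0.228, 0.3032]
ee_rot: [[0.545, 0.838, 0.001], [0.838, -0.545, 0.0], [0.001, 0.001, -1.0]]
ft_force: [-0.2, 0.0, -1.8]
grip_width: 0.0253
grasp_force: 79.2
time_s: 14.12
tool_pos: [0.4987, -0.3195, 0.3014]
ee_rot: [[0.547, 0.837, -0.002], [0.837, -0.547, 0.003], [0.001, -0.003, -1.0]]
ft_force: [0.1, 0.8, -2.2]
grip_width: 0.0249
grasp_force: 79.2
time_s: 14.7
tool_pos: [0.4997, -0.3177, 0.3028]
ee_rot: [[0.926, 0.378, -0.0], [0.378, -0.926, 0.001], [0.0, -0.001, -1.0]]
ft_force: [0.1, -0.5, -1.1]
grip_width: 0.0252
grasp_force: 78.9
[ 0.49971544 -0.31774209  0.30282079] [9.25626300e-01 3.78438834e-01 2.97560955e-05] tool cm [-0.71 -0.23 23.68]
```

View pics/w5.png

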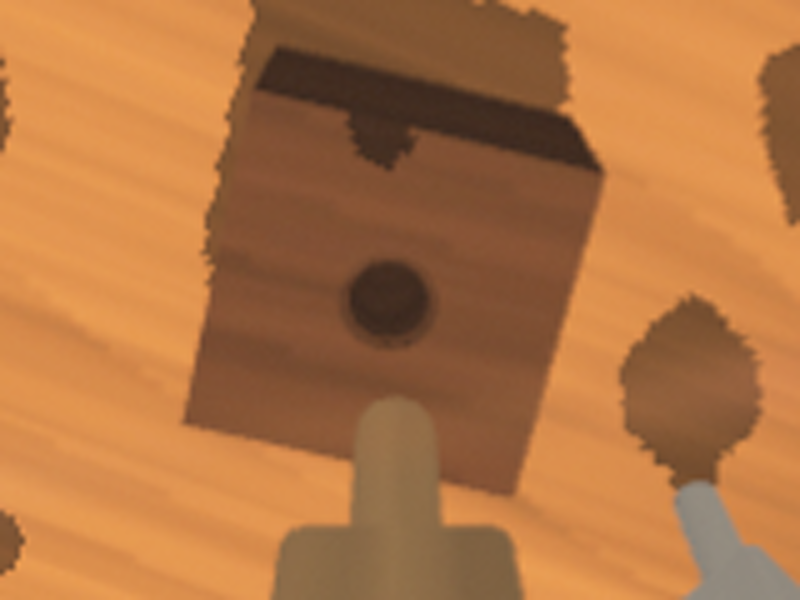

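The stand hole is at crop (388,302), i.e. pixel (277.6,190.4), and the dowel is still straight in the grip.

Run:
```python
from h import *
import pickle
r=pickle.load(open("w5.pkl","rb"));s=manip.sense();R=s["ee_rot"];p=s["tool_pos"]
w=onz(r,277.6,190.4,.066);print(w,(R.T@(w-p)*100).round(2))
print('tip',(R.T@(onz(r,279.3,214.5,p[2]-.1534)-p)*100).round(2))
```

```text
[ 0.49218537 -0.31830487  0.066     ] [-0.7  -0.24 23.69]
tip [-0.1  -0.07 15.34]
```

```bash
python3 -m jog '[-0.8,-0.65,-0.19,0,0,-0.8,0,0,2,0,-0.8,0,0,2.5,0,-0.8,0,0,2,0,-0.8,0,0,0.9,0,-0.8,0,0,0,0,-0.8,0,0,0,0]'
python3 -m jog '[-0.8,0,0,0.4,0,-0.8,0,0,0.4,0,-0.8,0,0,0.4,0,-0.8,0,0,0.4,0,-0.8,0,0,0,0,-0.8,0,0,0,0]'
```

```text
time_s: 15.33
tool_pos: [0.4922, -0.3198, 0.2291]
ee_rot: [[0.927, 0.374, -0.001], [0.374, -0.927, 0.001], [-0.0, -0.001, -1.0]]
ft_force: [-0.1, -0.1, -0.9]
grip_width: 0.0251
grasp_force: 78.9
time_s: 15.83
tool_pos: [0.4929, -0.3197, 0.2128]
ee_rot: [[0.927, 0.374, 0.0], [0.374, -0.927, 0.001], [0.001, -0.001, -1.0]]
ft_force: [0.7, 1.1, -3.1]
grip_width: 0.0252
grasp_force: 79.0
```

```bash
python3 -m jog '[-0.8,0,0,1,0,-0.8,0,0,1,0,-0.8,0,0,1,0,-0.8,0,0,1,0,-0.8,0,0,0.6,0,-0.8,0,0,0,0,-0.8,0,0,0,0]'
python3 -m jog '[-0.8,0,0,0.3,0,-0.8,0,0,0.3,0,-0.8,0,0,0.3,0,-0.8,0,0,0.3,0,-0.8,0,0,0,0,-0.8,0,0,0,0]'
```

```text
time_s: 16.42
tool_pos: [0.4925, -0.3192, 0.1653]
ee_rot: [[0.927, 0.374, -0.001], [0.374, -0.927, 0.003], [0.0, -0.003, -1.0]]
ft_force: [4.0, 2.1, -4.6]
grip_width: 0.0251
grasp_force: 78.6
time_s: 16.92
tool_pos: [0.493, -0.3196, 0.1595]
ee_rot: [[0.927, 0.374, 0.002], [0.374, -0.927, -0.001], [0.002, 0.002, -1.0]]
ft_force: [-1.5, 8.5, 13.0]
grip_width: 0.025
grasp_force: 81.0
```

```bash
python3 -m jog '[-0.8,0,0,-0.6,0,-0.8,0,0,0,0,-0.2,0,0,0,0,0,0,0,0,0,0.2,0,0,0,0,0.3,0,0,0,0,0.3,0,0,0,0]' 20
python3 -m jog '[0.3,0,0,-1,0,0.3,0,0,-2,0,0.3,0,0,-3,0,0.3,0,0,-3,0,0.3,0,0,-3,0,0.3,0,0,-2,0,0.3,-3,0,0,0,0.3,-3,0,0,0,0.3,0,0,0,0,0.3,0,0,0,0]'
python3 - <<'E'
from h import *
import pickle
r=grab("wrist");save(r,"w6.png",(160,60,400,240),3.3);pickle.dump(r,open("w6.pkl","wb"))
r=grab("top");o=pickle.load(open("top.pkl","rb"))
for n,z,b in(("grip",.121,(405,200,430,225)),):
    pass
pickle.dump(r,open("top2.pkl","wb"));print(dep(r,593/1.42,302/1.42),manip.sense()["grip_width"])
a=np.hstack([x["color"][120:300,340:480] for x in(o,r)]);cv2.imwrite("pics/cmp.png",cv2.resize(a[:,:,::-1],None,fx=2.8,fy=2.8))
E
```

```text
time_s: 17.5
tool_pos: [0.4923, -0.3205, 0.161]
ee_rot: [[0.928, 0.373, -0.001], [0.373, -0.928, -0.001], [-0.001, 0.0, -1.0]]
ft_force: [-0.5, -0.3, -0.5]
grip_width: 0.0552
grasp_force: 0.0
time_s: 18.33
tool_pos: [0.4361, -0.3431, 0.3022]
ee_rot: [[0.928, 0.372, 0.001], [0.372, -0.928, -0.001], [0.0, 0.001, -1.0]]
ft_force: [0.1, 0.4, 0.3]
grip_width: 0.0555
grasp_force: 0.0
[ 0.49513634 -0.31739082  0.12360201] 0.05553797257349208
```

View pics/w6.png

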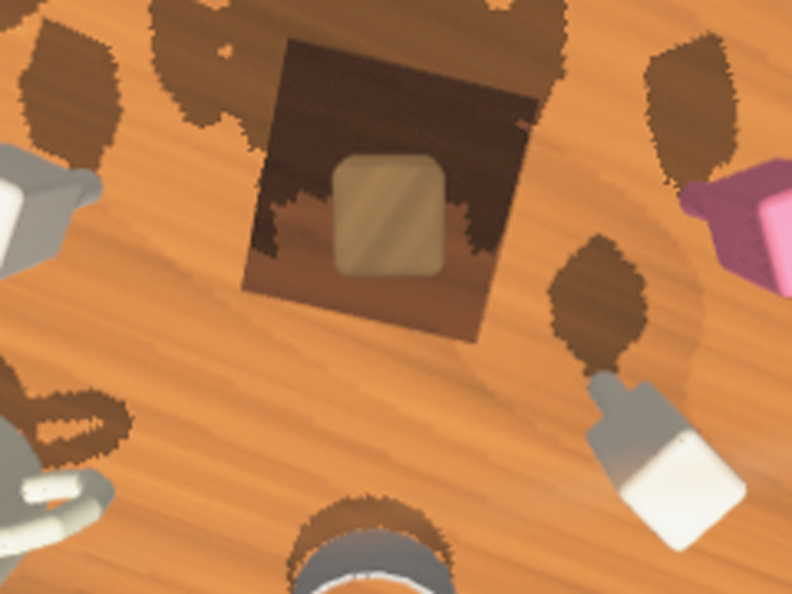

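The dowel stands upright in the middle of the stand at (388,215), and the neighbours look undisturbed. One last numeric check before handing in.

Run:
```python
from h import *
import pickle
o=pickle.load(open("top.pkl","rb"));r=pickle.load(open("top2.pkl","rb"));w=pickle.load(open("w6.pkl","rb"));w1=pickle.load(open("w1.pkl","rb"))
m=lambda r,us,vs:np.median([dep(r,u,v)[2] for u in us for v in vs])
print('grip top z: before',m(o,range(415,420),range(210,215)),m(w1,range(262,283),range(138,158)),'after',m(r,range(415,420),range(210,215)),m(w,range(266,290),range(115,138)))
for n,u,v in [("tamper",525,192),("jar",612,207),("cutter",610,385),("mug",531,392),("scraper",209,362),("bowl",195,255),("w1",541,321),("w2",579,248),("w3",643,320),("pink",641,285)]:
    u,v=int(u/1.42),int(v/1.42);f=lambda x:x["depth"][v-25:v+26,u-25:u+26]
    print(n,(np.abs(f(o)-f(r))>.015).sum())
```

```text
grip top z: before 0.11984026244765622 0.12111003250719177 after 0.12100066063790793 0.12118880387272418
tamper 20
jar 24
cutter 1974
mug 169
scraper 23
bowl 28
w1 23
w2 17
w3 1824
pink 762
```

```bash
python3 -c "
from bench import manip
print(manip.job_done())"
```

```text
the job is handed in; nothing more can be done
None
```

The job is handed in: the drawer slid out (about 48 mm measured of its 50 mm travel) with 9 N the highest press reading on the unit, and the dowel is back upright and fully home in its stand, released; I saw no bystander moved, though the arm hid the cutter and one white and the pink look-alike in the final overhead check.

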